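Load the block under the spring leaf of a drill jig

TASK

Load the drilled hardwood block into the drill jig: with one fingertip press down the long bar on the jig's side and keep it down, so that the spring-closed leaf stays raised, and meanwhile with the other fingertip push the block along its channel under the leaf until it is fully home against the end stop. Then take the hand away so that the leaf closes flat onto the block. Only push the block, never lift or tip it, and leave the two bushings and the tape roll beside the jig where they lie.

Things in the scene. Friction and masses are not known exactly. Their poses are not given: they have to be found in the camera images.
- jig: Drill jig fixed on the bench on 6 mm feet: aluminium base plate 250 x 108 x 8 mm (x -125 to 125, y -48 to 60), two steel rails along x (12 mm wide, tops at z = 24, x -120 to 102). Origin on the plate's underside, 6 mm above the bench; x along the channel in the pushing direction, y to the press bar's side, z up. Channel between the rails: floor z = 8, y -24 to 24. mm in this frame, also below
- stop (a point): Middle of the steel end stop's face, where the block's front end must come to rest: x = 106, y = 0, z = 19 mm in the jig's frame; the stop is 72 mm wide, z 8 to 30 mm
- leaf_front (a point): Middle of the leaf's front edge, underside (jig x = 26, y = 9; z = 34 mm when level); it moves with the leaf. The leaf is a 5 mm steel plate with four brass drill bushes over x 26 to 102, y -24 to 42 mm. At rest it is tipped down into the block's way; pushing the block against it does not open it
- leaf (a joint): Leaf and press bar rock as one part about a line along x at y = 46, z = 37 mm (bearing blocks 16 mm wide, to z = 45, at x = -116 and 114). In rad: 0 spring-closed and empty; 0.14 leaf level, flat on the loaded block; from 0.18 the block passes freely; 0.42 bar fully down at its stop. On the bar's middle line it takes about 4 N to start and 10 N at the stop
- bar (a point): Middle of the press bar's top face. The bar is a dark steel strip beside the leaf and the channel in front of it (jig x -122 to 93, y 60 to 102 mm), free above, so that a fingertip can slide along it while pressing. On its middle line (y = 81) the top is at about z = 35 mm at joint 0, 30 at 0.14 and 20 at 0.42; then a second fingertip at that height still meets the block, whose top is at 34
- block_centre (a point): Centre of the loose drilled hardwood block, 90 x 44 x 26 mm, about 0.08 kg, four holes in its top. Its long side is its own y axis (along the channel), z up. It lies flat in the channel (z 8 to 34 mm), 2 mm of play to each rail, in front of the leaf. Home, its centre is at x = 61 mm in the jig's frame and its rear end sticks out 10 mm in front of the leaf
- bush_tall: Loose light grey turned bushing, 32 mm across and 28 mm high, beside the jig; origin under its centre. To be left alone
- bush_flat: Loose light grey turned bushing, 38 mm across and 16 mm high, beside the jig; origin under its centre. To be left alone
- black_tape: Loose small roll of black tape, 58 mm across and 19 mm high, lying flat on the bench out to the bar's side of the jig; origin under its centre. To be left alone
Not all that is in view belongs to the job. There is more than one size of the part that bears block_centre; the job needs the larger.

How it is judged:
By the outcome, as a careful person would: the job done as asked, in the order asked, and still so for the second after the job is handed in, with the robot touching nothing.
It also fails if it takes over 38 s, if anything falls off the work surface, if the arm or the gripper's body presses on something with over 40 N, if the wrist force passes 120 N, or if a joint passes its speed limit or range.

ROBOT

A 7-joint arm with a two-finger parallel gripper is mounted at the origin on a cart in front of the work surface, level with it; the furniture and walls round the work are solid. World frame = base frame: x ahead of the robot, y to its left, z up, the work surface at z = 0. Lengths are in m, angles in rad, forces in N, time in s.
With the tool pointing down it reaches from about 0.425 to 0.825 m from the base axis. Payload 3.6 kg.
Tool frame: the origin (TCP) lies midway between the tips of the shut fingers; the grasp point (between the pads) lies tcp_to_grasp behind it (tcp_to_grasp is the distance from the TCP to the grasp point, in m); z points along the fingers, y is the line along which they close (so a half turn about z gives the same grasp; the last joint's range is limited). The gripper opens to 85 mm and grips with 20 to 120 N. Pads are 22 mm wide; open, the fingers measure 114 mm over their backs; the gripper's body (76 mm by 85 mm) begins 54 mm behind the grasp point. The pads swing forward as they close: fully open they stand 13 mm farther back than shut.
Start: joints at [1.103, 0.615, -0.013, 1.423, 0.008, 1.103, -0.04], TCP at [0.278, -0.588, 0.231] pointing down, gripper open.
Joint ranges: [-3.12, 3.12], [-0.3, 2.06], [-1.34, 1.32], [0.26, 2.42], [-1.36, 4.5], [0.01, 1.98], [-2.84, 2.84]. Speed limits (rad/s): [2.79, 2.79, 3.14, 3.14, 3.14, 3.14, 3.14].

INTERFACE

Orientations are given as a rotation vector (axis times angle).
In Python, from bench import * gives the robot as it stands.
- The arm moves only by the shell command python3 -m inch 'ROWS'. ROWS is JSON, a list of rows, each an object of numbers: "dx", "dy", "dz": the shift along the tool's x, y, z in cm; "turn": the turn about the tool's z in rad; "grip": the opening, from 0 (shut) to 1 (fully open). A call has 1 to 12 rows; each row is the pose to reach, as a shift and turn from the pose commanded when the call began, along the tool's axes at that moment; what a row does not reach only later rows make up. A row lasts 1/12 s, in which the tool goes at most 41.7 mm and 7.16 degrees, less where a joint would pass 70% of its speed; a pose out of reach is approached as far as the arm can. A call with a gripper value outside its range is refused whole. The fingers move at their own pace and stop on an object; the grip force is fixed at half the most. Time passes only in rows, so rows that repeat a pose let the fingers close. It gives the time, the measured TCP pose, the force, the opening and the grip force at its end, in the units of the state.
- sense(): the state, without advancing time (a new reading comes with each control period).
- grab_frame(name): name is "side" or "top" or "wrist"; returns the picture (420x560x3 uint8, red, green, blue); there is no depth.
- camera_params(name): a dict with "mtx" (3x3 intrinsics, pixels), "world_from_camera" (4x4, takes a point from camera to world coordinates); the wrist camera has in their place "T_tool_cam" (4x4, takes a point from camera to tool coordinates, whose origin is the TCP and whose axes are the flange's). Camera axes: x right, y up, looking along -z (the intrinsics and any distortion apply to the point x, -y, -z); pixel columns grow to the right and rows downward; lengths in m; the calibration is good to about 2 mm. A picture is of the moment at which its call begins: read the wrist's pose just before it. camera_params takes no time and is no camera call.
- job_done(): hands the job in; it is judged then, once.
The state is a dict: "clock": time; "q": joint angles; "joint_vel": joint speeds; "tau": joint torques, N m; "position": TCP position; "eef_rot": TCP orientation; "ft_force": force on the tool from outside, world axes, zero at the start; "ft_torque": the same for the moment, N m; "grip_width": finger opening in m; "gripper_force": force on a finger pad.
Only numpy, scipy, OpenCV 4.12 (cv2) and the standard library are available. Lean on these libraries where they do the work, as an engineer would, in place of code of your own. Each camera call takes 0.05 s, during which the arm holds its last target. There are 200 camera calls.

## Working session

There is one attempt and no reset: what is moved stays moved. The work goes in short steps, Python scripts to look and compute and a shell command to move; the robot and the scene stay as the last step left them, time stands still between calls to the robot, and variables do not carry over. Pictures are saved under pics/ and viewed, at most 13 in all, crops included, and the job is handed in when it is done.

```bash
mkdir -p pics; ls
python3 - <<'E'
from bench import *
import cv2,numpy as np
for n in ("top","side"):
    f=grab_frame(n); cv2.imwrite(f"pics/{n}0.png",f[:,:,::-1]); np.save(f"pics/{n}0.npy",f)
    c=camera_params(n); print(n,{k:(np.round(v,4).tolist() if hasattr(v,'__len__') else v) for k,v in c.items()})
s=sense(); print(s); print(camera_params("wrist"))
try: print(tcp_to_grasp)
except Exception as e: print(e)
E
```

```text
pics
top {'mtx': [[476.2397, 0.0, 276.3143], [0.0, 476.2397, 206.8021], [0.0, 0.0, 1.0]], 'world_from_camera': [[0.0241, 0.9776, -0.2092, 0.3169], [-0.9997, 0.0238, -0.0042, 0.1808], [0.0008, 0.2092, 0.9779, 1.1417], [0.0, 0.0, 0.0, 1.0]]}
side {'mtx': [[496.0426, 0.0, 280.2237], [0.0, 496.0426, 208.5474], [0.0, 0.0, 1.0]], 'world_from_camera': [[1.0, 0.0033, -0.0082, 0.5322], [-0.0088, 0.467, -0.8842, -0.7707], [0.0009, 0.8843, 0.467, 0.5778], [0.0, 0.0, 0.0, 1.0]]}
{'clock': 0.1, 'q': array([ 1.10248971,  0.61580893, -0.0126525 ,  1.4247528 ,  0.00811642,
        1.10340333, -0.04040076]), 'joint_vel': array([ 0.00106677, -0.00145384, -0.00041086, -0.00201852, -0.00156304,
        0.00077121,  0.00028148]), 'tau': array([ 7.69298167e-04, -4.70384824e+01,  2.59817485e-01, -1.71571952e+01,
        1.00566712e-02,  5.83816276e-03,  2.43362024e-05]), 'position': array([ 0.27765019, -0.58694914,  0.23025801]), 'eef_rot': array([-3.06301099e+00, -6.88018037e-01,  8.34023502e-04]), 'ft_force': array([ 0.00147026,  0.54480202, -0.38347599]), 'ft_torque': array([ 0.02033148,  0.01827845, -0.00871969]), 'gripper_force': 0.0, 'grip_width': 0.08527356681585373}
{'mtx': array([[316.98550867,   0.        , 278.1638142 ],
       [  0.        , 316.98550867, 209.70273001],
       [  0.        ,   0.        ,   1.        ]]), 'T_tool_cam': array([[ 3.35714186e-04,  9.50359306e-01,  3.11154425e-01,
         8.10927048e-02],
       [ 9.99999937e-01, -3.53935884e-04,  2.09572982e-06,
        -1.16779140e-03],
       [ 1.12120413e-04,  3.11154405e-01, -9.50359366e-01,
        -1.41735611e-01],
       [ 0.00000000e+00,  0.00000000e+00,  0.00000000e+00,
         1.00000000e+00]])}
0.0187
```

View pics/top0.png

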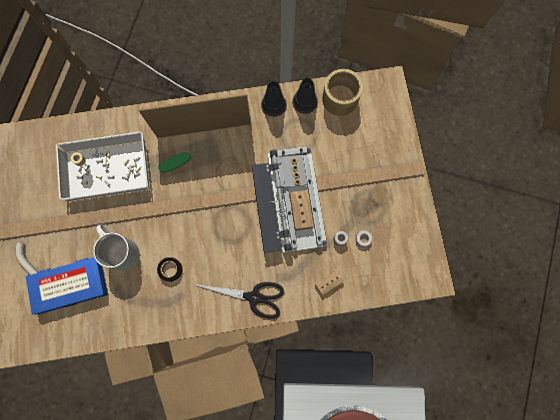

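View pics/side0.png

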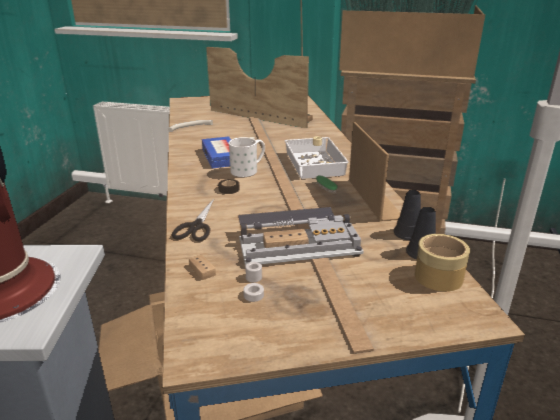

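The top view shows the jig at about (290,200), with the bar on its left side, the block in the channel at (303,210) and the leaf at (296,170). The bushings are at (341,238) and (364,239), the tape at (170,268), and the small decoy block at (329,285). The side view agrees. Next I'll enlarge the jig to pick out its corners.

```bash
cat > h.py <<'E'
from bench import *
import cv2,numpy as np
from scipy.spatial.transform import Rotation as R
def ray(n,u,v,T=None):
    c=camera_params(n); W=c["world_from_camera"] if T is None else T
    K=c["mtx"]; d=np.array([(u-K[0,2])/K[0,0],-(v-K[1,2])/K[1,1],-1.])
    return W[:3,3],W[:3,:3]@d
def onz(n,u,v,z,T=None):
    o,d=ray(n,u,v,T); return o+d*(z-o[2])/d[2]
def proj(n,p,T=None):
    c=camera_params(n); W=c["world_from_camera"] if T is None else T
    q=np.linalg.inv(W)@np.append(p,1); K=c["mtx"]
    return K[0,0]*q[0]/-q[2]+K[0,2],K[1,1]*-q[1]/-q[2]+K[1,2]
E
python3 - <<'E'
import cv2
a=cv2.imread("pics/top0.png")[140:260,245:385]; b=cv2.imread("pics/side0.png")[200:300,230:370]
cv2.imwrite("pics/c1.png",cv2.resize(a,None,fx=5,fy=5,interpolation=cv2.INTER_CUBIC))
cv2.imwrite("pics/c2.png",cv2.resize(b,None,fx=5.5,fy=5.5,interpolation=cv2.INTER_CUBIC))
E
```

```text
(no output)
```

View pics/c1.png

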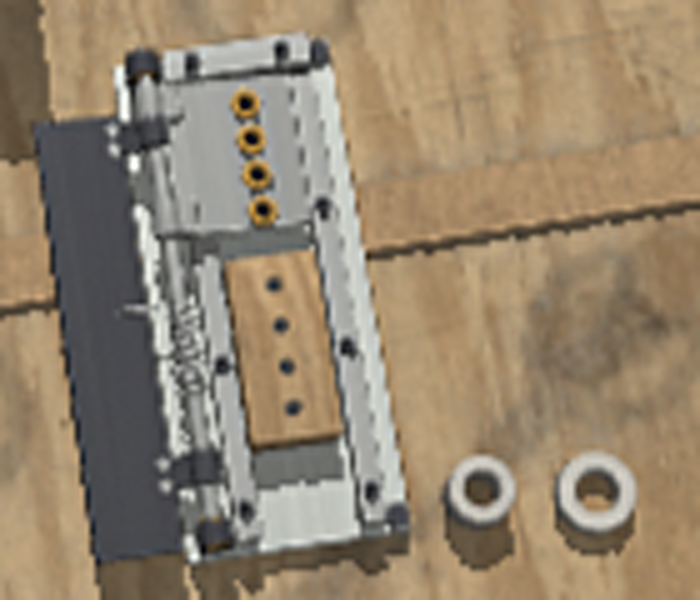

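The crop shows the bar corners at (37,125), (100,562) and (178,550), the block's top corners at (225,260), (308,250), (343,435) and (252,447), and the plate corner at (405,535). I'll fit the jig pose to these points.

```bash
cat > m.py <<'E'
from h import *
P=lambda u,v,z: onz("top",245+(u-2)/5,140+(v-2)/5,z)
pts=[((37,125),(93,102),44),((100,562),(-122,102),44),((178,550),(-122,60),38),((405,530),(-125,-48),14)]
A=np.array([P(*a,z/1e3)[:2] for a,b,z in pts]); J=np.array([b for a,b,z in pts])/1e3
H=(J-J.mean(0)).T@(A-A.mean(0)); th=np.arctan2(H[0,1]-H[1,0],H[0,0]+H[1,1])
Rm=np.array([[np.cos(th),-np.sin(th)],[np.sin(th),np.cos(th)]]); t=A.mean(0)-Rm@J.mean(0)
print("yaw",th,"t",t,"res",np.round((J@Rm.T+t-A)*1e3,1).tolist())
print("edge lens",np.linalg.norm(A[0]-A[1]),np.linalg.norm(A[1]-A[2]))
B=np.array([P(*p,.04)[:2] for p in [(225,260),(308,250),(343,435),(252,447)]])
print("block jig mm",np.round((B-t)@Rm*1e3,1).tolist(),"c",((B.mean(0)-t)@Rm*1e3))
for n,p,z in [("bt",(482,490),.028),("bf",(596,493),.016)]: print(n,P(*p,z)[:2],(P(*p,z)[:2]-t)@Rm*1e3)
q=onz("top",170,268,.019)[:2]; print("tape",(q-t)@Rm*1e3)
W=lambda x,y:Rm@np.array([x,y])/1e3+t
print("stop",W(106,0),"bar",W(-15,81),"blockc",B.mean(0),np.hypot(*W(-100,0)),np.hypot(*W(106,0)))
for jp in [(-125,-48,8),(125,-48,8),(-122,102,38),(93,102,38)]:
    p=np.append(W(*jp[:2]),(jp[2]+6)/1e3); print("side px",jp,np.round(proj("side",p),1), "crop",np.round((np.array(proj("side",p))-[230,200])*5.5))
E
python3 m.py
```

```text
yaw 0.16389572014413412 t [0.58092507 0.13209775] res [[2.1, 1.5], [-0.4, 2.9], [-0.7, -2.6], [-1.1, -1.7]]
edge lens 0.21277486252883793 0.03664642746262583
block jig mm [[13.0, 20.8], [12.3, -19.1], [-78.3, -21.7], [-78.0, 21.4]] c [-32.77632763   0.36112176]
bt [0.48452898 0.03121869] [-111.56402392  -83.79892158]
bf [ 0.4862098  -0.02473018] [-119.03450354 -139.27227733]
tape [-125.52703436  324.10419669]
stop [0.68550457 0.14939302] bar [0.55290988 0.20956483] blockc [0.54852905 0.12710615] 0.4959687713482012 0.7015944667641311
side px (-125, -48, 8) [243.2 262.5] crop [ 73. 344.]
side px (125, -48, 8) [362.1 251. ] crop [727. 280.]
side px (-122, 102, 38) [237.  214.3] crop [39. 79.]
side px (93, 102, 38) [329.5 206.8] crop [547.  37.]
```

View pics/c2.png

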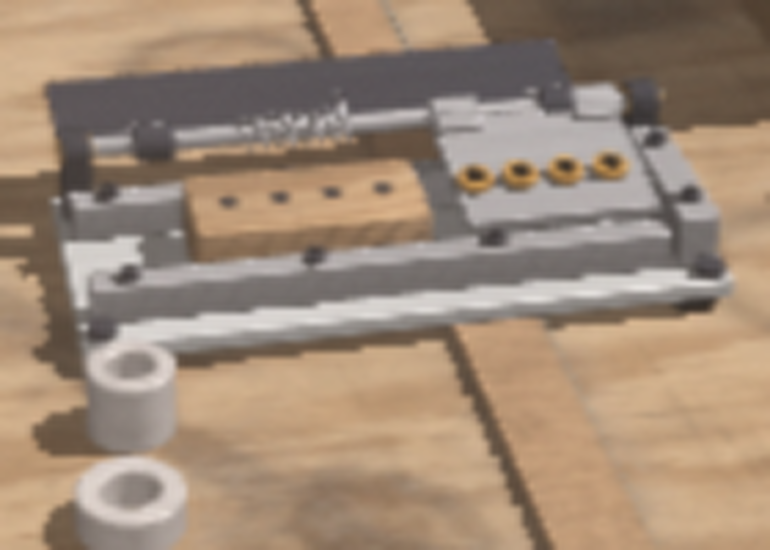

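The pose agrees with the side view to about 3 mm (yaw 0.164). The block is at x = -33 with its rear at -78. My plan is to use an opening of about 0.8, keep the tool's y across the channel, put one fingertip on the bar at y≈85 and the other in the channel at y≈3, and start with the tool at x≈-96.

```bash
cat > go.py <<'E'
import sys; from h import *
TH=0.164; T0=np.array([0.581,0.132])
def rel(xw,yw,zw,yaw=TH):
    s=sense(); M=R.from_rotvec(s["eef_rot"]).as_matrix()
    d=M.T@(np.array([xw,yw,zw])-s["position"]); y0=np.arctan2(M[1,0],M[0,0])
    print("d cm",np.round(d*100,2),"turn",round(y0-yaw,3))
def W(x,y): return T0+np.array([[np.cos(TH),-np.sin(TH)],[np.sin(TH),np.cos(TH)]])@np.array([x,y])/1e3
def here():
    s=sense(); M=R.from_rotvec(s["eef_rot"]).as_matrix(); p=s["position"]
    j=np.array([[np.cos(TH),np.sin(TH)],[-np.sin(TH),np.cos(TH)]])@(p[:2]-T0)*1e3
    print("jig",np.round(j,1),"z",round(p[2]*1e3-6,1),"yaw",round(np.arctan2(M[1,0],M[0,0]),3),"tilt",np.round(M[:2,2],3),"F",np.round(s["ft_force"],1),"w",round(s["grip_width"]*1e3,1),"t",s["clock"])
E
python3 - <<'E'
from go import *
rel(.50,-.2,.23); rel(*W(-96,44),.2); here()
E
```

```text
d cm [ 36.65 -25.47   0.08] turn 0.278
d cm [ 50.14 -58.87   3.16] turn 0.278
jig [-416.7 -659.8] z 224.3 yaw 0.442 tilt [-0.001  0.002] F [ 0.   0.5 -0.4] w 85.3 t 0.1
```

```bash
python3 -m inch '[{"dx":4,"dy":-2.5,"grip":0.8},{"dx":7,"dy":-5,"grip":0.8},{"dx":10,"dy":-7.5,"turn":0.05,"grip":0.8},{"dx":13,"dy":-10,"turn":0.1,"grip":0.8},{"dx":16,"dy":-12.5,"turn":0.15,"grip":0.8},{"dx":19,"dy":-15,"turn":0.2,"grip":0.8},{"dx":22,"dy":-17.5,"turn":0.25,"grip":0.8},{"dx":25,"dy":-20,"turn":0.278,"grip":0.8},{"dx":28,"dy":-22.5,"turn":0.278,"grip":0.8},{"dx":31,"dy":-24,"turn":0.278,"grip":0.8},{"dx":34,"dy":-25.5,"turn":0.278,"grip":0.8},{"dx":36.5,"dy":-27,"turn":0.278,"grip":0.8}]'; python3 -c "
from go import *
here(); rel(*W(-96,44),.2)"
```

```text
jig [-416.7 -659.8] z 224.3 yaw 0.442 tilt [-0.001  0.002] F [ 0.   0.5 -0.4] w 85.3 t 0.1
d cm [ 50.14 -58.87   3.16] turn 0.278schema error: expected keys dx, dy, dz, turn, grip
```

All keys are needed in every row.

```bash
python3 -m inch '[{"dx":4,"dy":-2.5,"dz":0,"turn":0,"grip":0.8},{"dx":7,"dy":-5,"dz":0,"turn":0,"grip":0.8},{"dx":10,"dy":-7.5,"dz":0,"turn":0.05,"grip":0.8},{"dx":13,"dy":-10,"dz":0,"turn":0.1,"grip":0.8},{"dx":16,"dy":-12.5,"dz":0,"turn":0.15,"grip":0.8},{"dx":19,"dy":-15,"dz":0,"turn":0.2,"grip":0.8},{"dx":22,"dy":-17.5,"dz":0,"turn":0.25,"grip":0.8},{"dx":25,"dy":-20,"dz":0,"turn":0.278,"grip":0.8},{"dx":28,"dy":-22.5,"dz":0,"turn":0.278,"grip":0.8},{"dx":31,"dy":-24,"dz":0,"turn":0.278,"grip":0.8},{"dx":34,"dy":-25.5,"dz":0,"turn":0.278,"grip":0.8},{"dx":36.5,"dy":-27,"dz":0,"turn":0.278,"grip":0.8}]'; python3 -c "
from go import *
here(); rel(*W(-96,44),.2)"
```

```text
clock: 1.1
position: [0.4936, -0.1849, 0.2311]
eef_rot: [-3.13, -0.26, -0.0]
ft_force: [0.3, -0.8, 0.1]
grip_width: 0.0684
gripper_force: 0.0
jig [-138.  -298.4] z 225.1 yaw 0.166 tilt [0.    0.001] F [ 0.3 -0.8  0.1] w 68.4 t 1.1
d cm [  4.25 -34.23   3.14] turn 0.002
```

```bash
python3 -m inch '[{"dx":0.5,"dy":-3.5,"dz":0,"turn":0,"grip":0.8},{"dx":1,"dy":-7,"dz":0,"turn":0,"grip":0.8},{"dx":1.5,"dy":-10.5,"dz":0,"turn":0,"grip":0.8},{"dx":2,"dy":-14,"dz":0.5,"turn":0,"grip":0.8},{"dx":2.5,"dy":-17.5,"dz":1,"turn":0,"grip":0.8},{"dx":3,"dy":-21,"dz":1.5,"turn":0,"grip":0.8},{"dx":3.5,"dy":-24.5,"dz":2,"turn":0,"grip":0.8},{"dx":4,"dy":-28,"dz":3,"turn":0,"grip":0.8},{"dx":4,"dy":-31,"dz":5,"turn":0,"grip":0.8},{"dx":4,"dy":-33,"dz":7,"turn":0,"grip":0.8},{"dx":4,"dy":-34,"dz":8,"turn":0,"grip":0.8},{"dx":4,"dy":-34,"dz":8,"turn":0,"grip":0.8}]'; python3 -c "
from go import *
here(); s=sense(); f=grab_frame('wrist'); cv2.imwrite('pics/w1.png',f[:,:,::-1]); np.savez('pics/w1.npz',p=s['position'],r=s['eef_rot'])"
```

```text
clock: 2.1
position: [0.474, 0.1567, 0.1491]
eef_rot: [3.13, 0.265, -0.009]
ft_force: [0.8, 0.0, 0.7]
grip_width: 0.0682
gripper_force: 0.0
jig [-101.5   41.8] z 143.1 yaw 0.169 tilt [-0.006 -0.001] F [0.8 0.  0.7] w 68.2 t 2.1
```

View pics/w1.png

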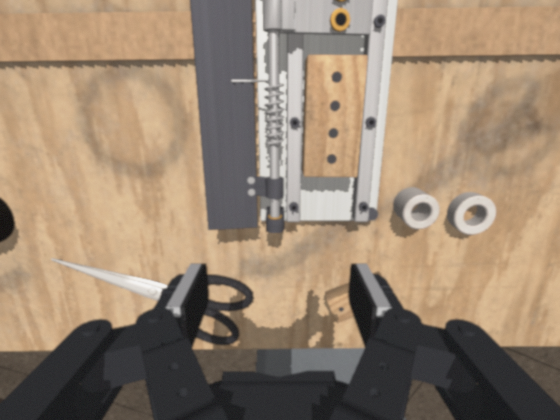

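The wrist view shows the fingertips at about (200,268) and (360,268). The block's rear corners are at (305,177) and (357,177), its front corners at (307,55) and (366,55), and the bar's rear corners at (207,229) and (258,228). I'll refine the jig pose with these.

Run:
```python
from go import *
d=np.load('pics/w1.npz'); T=np.eye(4); T[:3,:3]=R.from_rotvec(d['r']).as_matrix(); T[:3,3]=d['p']
T=T@camera_params("wrist")["T_tool_cam"]
Rm=np.array([[np.cos(TH),-np.sin(TH)],[np.sin(TH),np.cos(TH)]])
for n,u,v,z in [("rear+",305,177,40),("rear-",357,177,40),("front+",307,55,40),("front-",366,55,40),("bar out",207,229,44),("bar in",258,228,38),("plate-",378,220,14),("railend+ (-120,36..24)",287,220,30),("railout- ",370,220,30),("bar out far",197,60,44)]:
    p=onz("wrist",u,v,z/1e3,T); print(n,np.round((p[:2]-T0)@Rm*1e3,1))
# fingertip pixels for tip at tool (0,+-34, -zo)
for zo in (0,-.004,-.008,-.013):
  for x in (-.011,.011):
    q=np.linalg.inv(camera_params("wrist")["T_tool_cam"])@np.array([x,-.034,zo,1]); K=camera_params("wrist")["mtx"]; print(zo,x,K[0,0]*q[0]/-q[2]+K[0,2],K[1,1]*q[1]/q[2]+K[1,2])
rel(*W(-98,44),.1)
```

```text
rear+ [-75.7  21.8]
rear- [-75.5 -20. ]
front+ [13.3 23.3]
front- [ 13.5 -19. ]
bar out [-119.6  102.7]
bar in [-120.8   60.5]
plate- [-121.8  -49.5]
railend+ (-120,36..24) [-116.4   35.5]
railout-  [-116.   -37.1]
bar out far [  9.2 101.4]
0 -0.011 214.88978918941638 293.3012261435455
0 0.011 212.1349274988267 254.59065838732226
-0.004 -0.011 213.37816054923655 297.76875182862193
-0.004 0.011 210.48686281064795 258.29440711962235
-0.008 -0.011 211.7927015778157 302.4544785270888
-0.008 0.011 208.75460051002207 262.1873758519629
-0.013 -0.011 209.69855424744225 308.643602454818
-0.013 0.011 206.46071580024966 267.342496671432
d cm [ 0.25 -0.47  5.04] turn 0.002
```

```bash
python3 -m inch '[{"dx":0.2,"dy":-0.2,"dz":2,"turn":0,"grip":0.8},{"dx":0.4,"dy":-0.4,"dz":4,"turn":0,"grip":0.8},{"dx":0.4,"dy":-0.4,"dz":6,"turn":0,"grip":0.8},{"dx":0.4,"dy":-0.4,"dz":8,"turn":0,"grip":0.8},{"dx":0.4,"dy":-0.4,"dz":9,"turn":0,"grip":0.8},{"dx":0.4,"dy":-0.4,"dz":9,"turn":0,"grip":0.8},{"dx":0.4,"dy":-0.4,"dz":9,"turn":0,"grip":0.8}]'; python3 -c "
from go import *
here(); s=sense(); f=grab_frame('side'); cv2.imwrite('pics/s2.png',cv2.resize(f[170:290,200:360,::-1],None,fx=5,fy=5,interpolation=cv2.INTER_CUBIC))"
```

```text
clock: 2.73
position: [0.4807, 0.1578, 0.062]
eef_rot: [3.131, 0.253, 0.001]
ft_force: [0.4, 0.8, 1.1]
grip_width: 0.0683
gripper_force: 0.0
jig [-94.8  41.8] z 56.0 yaw 0.162 tilt [ 0.001 -0.001] F [0.4 0.8 1.1] w 68.3 t 2.7333
```

View pics/s2.png

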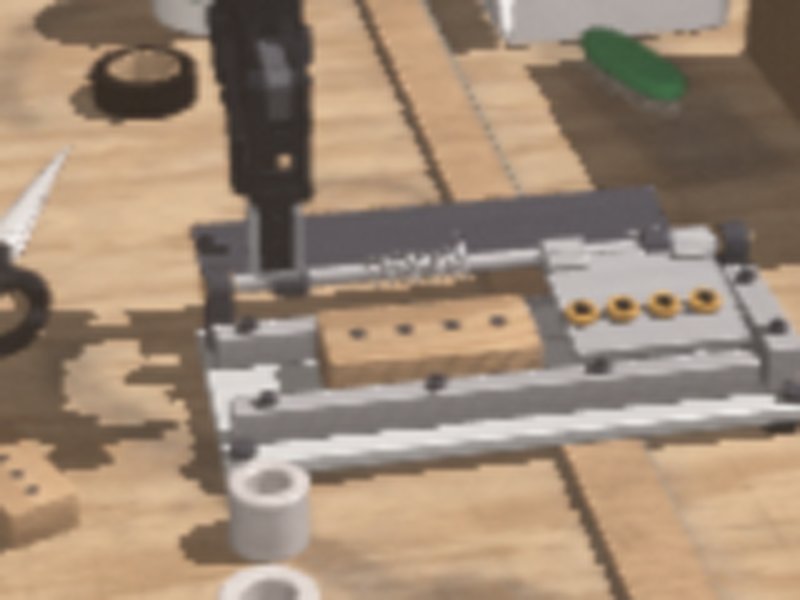

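The near fingertip, at about (277,272) in the crop, hangs over the open channel behind the block. I'll lower it until it touches.

```bash
python3 -m inch '[{"dx":0,"dy":-0.1,"dz":1,"turn":0,"grip":0.8},{"dx":0,"dy":-0.1,"dz":1.6,"turn":0,"grip":0.8},{"dx":0,"dy":-0.1,"dz":2.2,"turn":0,"grip":0.8},{"dx":0,"dy":-0.1,"dz":2.5,"turn":0,"grip":0.8},{"dx":0,"dy":-0.1,"dz":2.5,"turn":0,"grip":0.8},{"dx":0,"dy":-0.1,"dz":2.5,"turn":0,"grip":0.8}]'; python3 -c "
from go import *
here()"; python3 -m inch '[{"dx":0,"dy":0,"dz":0.3,"turn":0,"grip":0.8},{"dx":0,"dy":0,"dz":0.6,"turn":0,"grip":0.8},{"dx":0,"dy":0,"dz":0.6,"turn":0,"grip":0.8},{"dx":0,"dy":0,"dz":0.6,"turn":0,"grip":0.8}]'; python3 -c "
from go import *
here()"
```

```text
clock: 3.28
position: [0.4794, 0.1601, 0.0361]
eef_rot: [3.131, 0.257, -0.001]
ft_force: [-0.4, -0.3, -0.7]
grip_width: 0.0683
gripper_force: 0.0
jig [-95.7  44.4] z 30.1 yaw 0.164 tilt [-0.001 -0.   ] F [-0.4 -0.3 -0.7] w 68.3 t 3.2833
clock: 3.62
position: [0.4801, 0.1601, 0.0307]
eef_rot: [-3.131, -0.257, -0.002]
ft_force: [0.8, 0.1, 4.6]
grip_width: 0.0682
gripper_force: 2.2
jig [-95.   44.2] z 24.7 yaw 0.164 tilt [0.001 0.   ] F [0.8 0.1 4.6] w 68.2 t 3.6167
```

```bash
python3 -m inch '[{"dx":0,"dy":0,"dz":0.3,"turn":0,"grip":0.8},{"dx":0,"dy":0,"dz":0.6,"turn":0,"grip":0.8},{"dx":0,"dy":0,"dz":0.9,"turn":0,"grip":0.8},{"dx":0,"dy":0,"dz":0.9,"turn":0,"grip":0.8},{"dx":0,"dy":0,"dz":0.9,"turn":0,"grip":0.8}]'; python3 -c "
from go import *
here(); f=grab_frame('side'); cv2.imwrite('pics/s3.png',cv2.resize(f[170:290,200:360,::-1],None,fx=5,fy=5,interpolation=cv2.INTER_CUBIC))"
```

```text
clock: 4.03
position: [0.4803, 0.1585, 0.0221]
eef_rot: [3.13, 0.254, 0.002]
ft_force: [-0.9, -3.4, 7.9]
grip_width: 0.0684
gripper_force: 4.0
jig [-95.   42.6] z 16.1 yaw 0.162 tilt [ 0.001 -0.002] F [-0.9 -3.4  7.9] w 68.4 t 4.0333
```

View pics/s3.png

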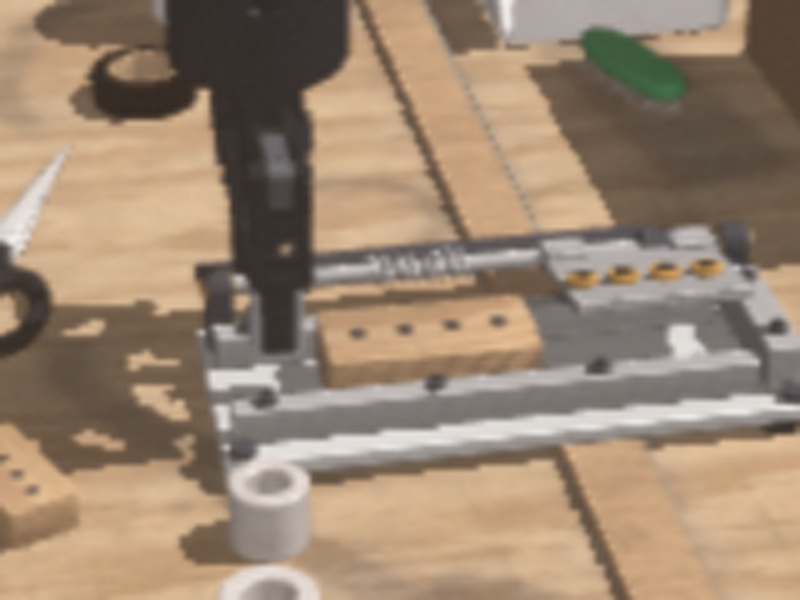

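The leaf is clearly raised and its bushes now sit above the block's top. The fingertip is in the channel at about (277,345), just behind the block. Now I'll push.

```bash
python3 -m inch '[{"dx":0.4,"dy":0,"dz":0.1,"turn":0,"grip":0.8},{"dx":0.8,"dy":0,"dz":0.1,"turn":0,"grip":0.8},{"dx":1.2,"dy":0,"dz":0.1,"turn":0,"grip":0.8},{"dx":1.6,"dy":0,"dz":0.1,"turn":0,"grip":0.8},{"dx":2,"dy":0,"dz":0.1,"turn":0,"grip":0.8},{"dx":2.5,"dy":0,"dz":0.1,"turn":0,"grip":0.8},{"dx":3,"dy":0,"dz":0.1,"turn":0,"grip":0.8},{"dx":3.5,"dy":0,"dz":0.1,"turn":0,"grip":0.8},{"dx":4,"dy":0,"dz":0.1,"turn":0,"grip":0.8},{"dx":4.5,"dy":0,"dz":0.1,"turn":0,"grip":0.8},{"dx":5,"dy":0,"dz":0.1,"turn":0,"grip":0.8}]'; python3 -c "
from go import *
here()"
```

```text
clock: 5.0
position: [0.5251, 0.1692, 0.0202]
eef_rot: [-3.13, -0.261, 0.012]
ft_force: [-6.3, 0.2, 7.3]
grip_width: 0.0683
gripper_force: 3.7
jig [-49.1  45.9] z 14.2 yaw 0.166 tilt [-0.008 -0.   ] F [-6.3  0.2  7.3] w 68.3 t 5.0
```

```bash
python3 -m inch '[{"dx":0.4,"dy":0,"dz":0,"turn":0,"grip":0.8},{"dx":0.8,"dy":0.1,"dz":0,"turn":0,"grip":0.8},{"dx":1.2,"dy":0.1,"dz":0,"turn":0,"grip":0.8},{"dx":1.6,"dy":0.1,"dz":0,"turn":0,"grip":0.8},{"dx":2,"dy":0.1,"dz":0,"turn":0,"grip":0.8},{"dx":2.5,"dy":0.1,"dz":0,"turn":0,"grip":0.8},{"dx":3,"dy":0.1,"dz":0,"turn":0,"grip":0.8},{"dx":3.5,"dy":0.1,"dz":0,"turn":0,"grip":0.8},{"dx":4,"dy":0.1,"dz":0,"turn":0,"grip":0.8}]'; python3 -c "
from go import *
here(); f=grab_frame('side'); cv2.imwrite('pics/s4.png',cv2.resize(f[170:290,200:360,::-1],None,fx=5,fy=5,interpolation=cv2.INTER_CUBIC))"
```

```text
clock: 5.75
position: [0.5649, 0.1752, 0.0203]
eef_rot: [-3.13, -0.261, 0.012]
ft_force: [-6.0, 0.2, 6.3]
grip_width: 0.0682
gripper_force: 3.7
jig [-8.8 45.2] z 14.3 yaw 0.166 tilt [-0.007  0.   ] F [-6.   0.2  6.3] w 68.2 t 5.75
```

View pics/s4.png

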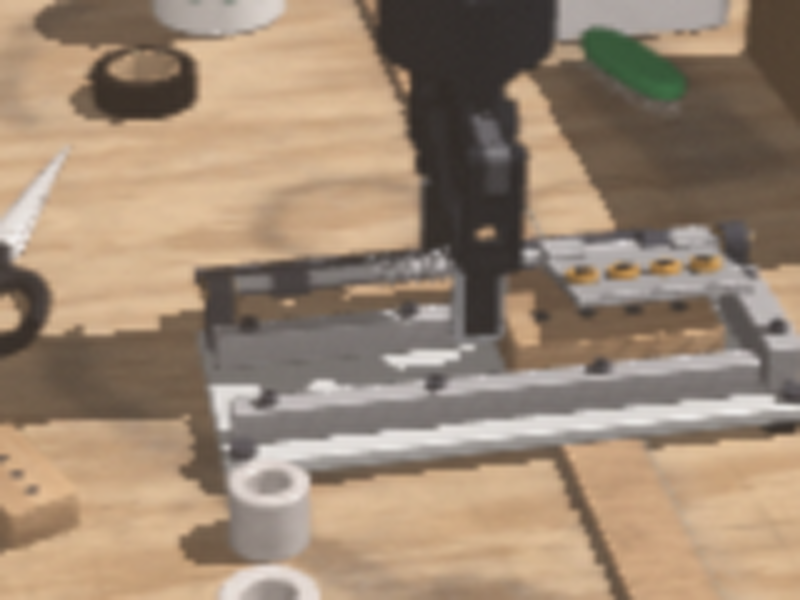

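The block is under the raised leaf, with its front end at about x=725 in the crop and a small gap left to the stop. I'll push on until the force jumps.

```bash
python3 -m inch '[{"dx":0.4,"dy":0,"dz":0,"turn":0,"grip":0.8},{"dx":0.8,"dy":0,"dz":0,"turn":0,"grip":0.8},{"dx":1.2,"dy":0,"dz":0,"turn":0,"grip":0.8},{"dx":1.2,"dy":0,"dz":0,"turn":0,"grip":0.8}]'; python3 -c "
from go import *
here()"; python3 -m inch '[{"dx":0.3,"dy":0,"dz":0,"turn":0,"grip":0.8},{"dx":0.5,"dy":0,"dz":0,"turn":0,"grip":0.8},{"dx":0.5,"dy":0,"dz":0,"turn":0,"grip":0.8}]'; python3 -c "
from go import *
here()"
```

```text
clock: 6.13
position: [0.5779, 0.1774, 0.0204]
eef_rot: [-3.129, -0.26, 0.008]
ft_force: [-3.7, 0.9, 6.7]
grip_width: 0.0683
gripper_force: 3.4
jig [ 4.4 45.3] z 14.4 yaw 0.166 tilt [-0.005  0.001] F [-3.7  0.9  6.7] w 68.3 t 6.1333
clock: 6.38
position: [0.579, 0.1774, 0.02]
eef_rot: [-3.131, -0.259, 0.021]
ft_force: [-9.2, -0.9, 10.6]
grip_width: 0.0683
gripper_force: 6.2
jig [ 5.4 45.1] z 14.0 yaw 0.165 tilt [-0.013 -0.001] F [-9.2 -0.9 10.6] w 68.3 t 6.3833
```

```bash
python3 -m inch '[{"dx":0.3,"dy":0,"dz":0,"turn":0,"grip":0.8},{"dx":0.6,"dy":0,"dz":0,"turn":0,"grip":0.8},{"dx":0.6,"dy":0,"dz":0,"turn":0,"grip":0.8},{"dx":0.6,"dy":0,"dz":0,"turn":0,"grip":0.8}]'; python3 -c "
from go import *
here(); f=grab_frame('side'); cv2.imwrite('pics/s5.png',cv2.resize(f[170:290,220:380,::-1],None,fx=5,fy=5,interpolation=cv2.INTER_CUBIC))"
```

```text
clock: 6.72
position: [0.5791, 0.1772, 0.0195]
eef_rot: [3.129, 0.256, -0.041]
ft_force: [-17.9, -0.6, 16.9]
grip_width: 0.0684
gripper_force: 10.5
jig [ 5.5 44.9] z 13.5 yaw 0.164 tilt [-0.026 -0.004] F [-17.9  -0.6  16.9] w 68.4 t 6.7167
```

View pics/s5.png

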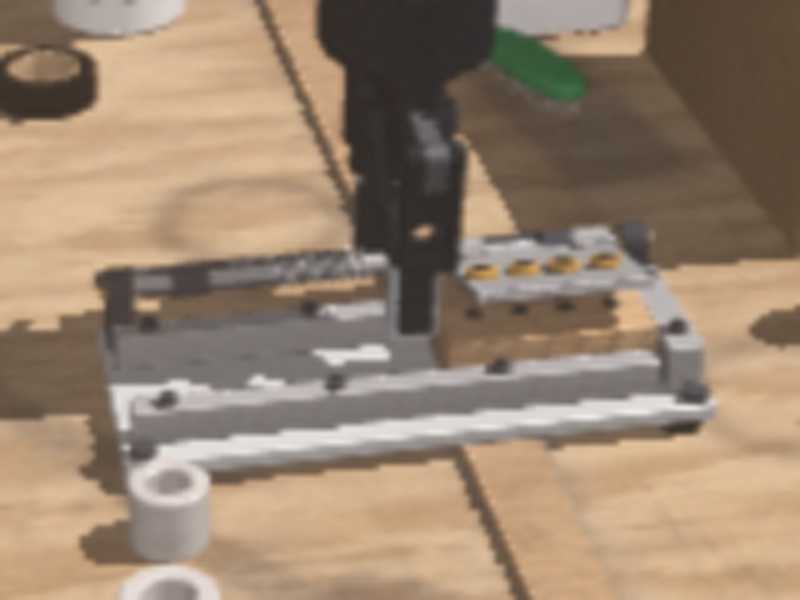

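The block's front end is at the stop (crop about x=660) and pushes back firmly at 18 N without moving. I'll back off with the bar still held, then lift slowly so that the leaf closes.

```bash
python3 -m inch '[{"dx":-0.6,"dy":0,"dz":0,"turn":0,"grip":0.8},{"dx":-1.2,"dy":0,"dz":0,"turn":0,"grip":0.8},{"dx":-1.8,"dy":0,"dz":0,"turn":0,"grip":0.8},{"dx":-2.2,"dy":0,"dz":0,"turn":0,"grip":0.8},{"dx":-2.2,"dy":0,"dz":-0.3,"turn":0,"grip":0.8},{"dx":-2.2,"dy":0,"dz":-0.6,"turn":0,"grip":0.8},{"dx":-2.2,"dy":0,"dz":-0.9,"turn":0,"grip":0.8},{"dx":-2.2,"dy":0,"dz":-1.3,"turn":0,"grip":0.8},{"dx":-2.2,"dy":0,"dz":-1.8,"turn":0,"grip":0.8},{"dx":-2.2,"dy":0,"dz":-3,"turn":0,"grip":0.8},{"dx":-2.2,"dy":0,"dz":-5,"turn":0,"grip":0.8},{"dx":-2.2,"dy":0,"dz":-8,"turn":0,"grip":0.8}]'; python3 -m inch '[{"dx":-2,"dy":0,"dz":-3,"turn":0,"grip":0.8},{"dx":-4,"dy":0,"dz":-6,"turn":0,"grip":0.8},{"dx":-5,"dy":2,"dz":-8,"turn":0,"grip":0.8},{"dx":-5,"dy":4,"dz":-8,"turn":0,"grip":0.8},{"dx":-5,"dy":4,"dz":-8,"turn":0,"grip":0.8}]'; python3 -c "
from go import *
here(); f=grab_frame('side'); g=grab_frame('wrist'); cv2.imwrite('pics/s6.png',np.hstack([cv2.resize(f[200:290,230:370,::-1],(600,386),interpolation=cv2.INTER_CUBIC)])); cv2.imwrite('pics/w6.png',g[:,:,::-1])"
```

```text
clock: 7.77
position: [0.567, 0.1725, 0.0989]
eef_rot: [3.129, 0.256, -0.012]
ft_force: [0.3, -0.6, -0.2]
grip_width: 0.0679
gripper_force: 0.0
clock: 8.18
position: [0.5274, 0.1205, 0.1825]
eef_rot: [3.128, 0.246, 0.004]
ft_force: [-0.6, -1.2, -0.7]
grip_width: 0.0686
gripper_force: 0.0
jig [-54.8  -2.6] z 176.5 yaw 0.157 tilt [ 0.003 -0.004] F [-0.6 -1.2 -0.7] w 68.6 t 8.1833
```

View pics/s6.png

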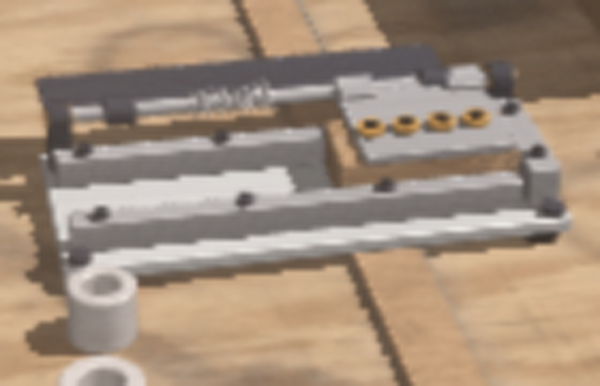

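View pics/w6.png

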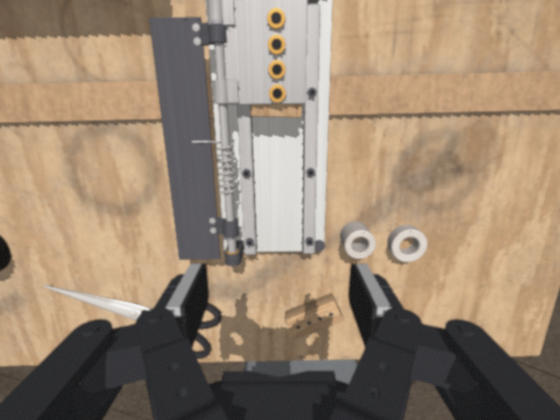

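The side view shows the leaf flat on the block, and the wrist view shows the block's rear end sticking out about 10 mm in front of it (rows 106–116). The bushings are undisturbed at (358,240) and (408,245), and the hand is clear of everything. I'll hand it in.

```bash
python3 -c "
from bench import *
print(job_done())"
```

```text
the job is handed in; nothing more can be done
None
```

The block is loaded home against the end stop, the leaf is closed flat on it, and the hand is clear; I handed the job in at about 8 s, and it returned no verdict.

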